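# Hold the parts-washer lid at its link mark

## Robot

A 6-joint arm with a two-finger parallel gripper is mounted at the origin on the work surface. World frame = base frame: x ahead of the robot, y to its left, z up, the work surface at z = 0. Lengths are in mm, angles in rad, forces in N, time in s.
With the tool pointing down it reaches from about 325 to 925 mm from the base axis. Payload 3.1 kg.
Tool frame: the origin (TCP) lies on the centre line of the jaws, within the pads' length; the fingertips stand 14 mm ahead of it and the grasp point (between the pads) lies 5 mm behind it (robot.tip_extent is the distance from the TCP to the fingertips, in mm); z points along the fingers, y is the line along which they close (so a half turn about z gives the same grasp; the last joint's range is limited). The gripper opens to 85 mm and grips with 20 to 120 N. Pads are 22 mm wide; open, the fingers measure 114 mm over their backs; the gripper's body (76 mm by 85 mm) begins 54 mm behind the grasp point. The pads swing forward as they close: fully open they stand 13 mm farther back than shut.
Start: joints at [1.151, 0.217, 1.613, -0, 1.311, -0.112], TCP at [189.333, 595.645, 245.3] pointing down, gripper open.
Joint ranges: [-2.75, 2.75], [-0.78, 2.1], [0.31, 2.55], [-1.13, 4.27], [0.13, 2.63], [-2.58, 2.58]. Speed limits (rad/s): [2.79, 2.79, 3.14, 3.14, 3.14, 3.14].

## Interface

Orientations are given as a unit quaternion [x, y, z, w].
In Python, from cell import robot, imaging gives the robot as it stands.
- The arm moves only by the tool servo_tool, never from a script. Its argument "rows" is a list of rows, each a list of 3 entries, a list of its own where there are three numbers: the shift along the tool's x, y, z each as a share of 0.5 m, from -1 to 1, then the turn, a rotation vector about the tool's x, y, z each as a share of 30 degrees, from -1 to 1, then the opening, from 0 (shut) to 1 (fully open). In form: [[[tx, ty, tz], [wx, wy, wz], grip], ...]. A call has 1 to 8 rows; each row is the pose to reach, as a shift and turn from the pose commanded when the call began, along the tool's axes at that moment; what a row does not reach only later rows make up. A row lasts 1/10 s, in which the tool goes at most 50 mm and 8.59 degrees, less where a joint would pass 70% of its speed; a pose out of reach is approached as far as the arm can. A call with a number of a shift or a turn outside -1 to 1 is refused whole. A call with a gripper value outside its range is refused whole. The fingers move at their own pace and stop on an object; "grip_force" is the grip in N (left out, the last holds). Time passes only in rows, so rows that repeat a pose let the fingers close. It gives the time, the measured TCP pose, the force, the opening and the grip force at its end, in the units of the state.
- robot.read_state(): the state, without advancing time (a new reading comes with each control period).
- imaging.capture(name): name is "side" or "top"; returns a dict with "pixels" (480x640x3 uint8, red, green, blue), "z_map" (480x640 float32, mm along the optical axis (not along the pixel's ray), 0 where there is no reading), "fovy" (degrees; the focal length in pixels is half the picture's height over the tangent of half this angle, whatever the lens; pixels are square), "cx", "cy" (the principal point, pixels), "distortion" ([k1, k2, p1, p2, k3] as OpenCV has them; the pictures are not rectified), "extrinsics" (4x4, takes a point from camera to world coordinates). Camera axes: x right, y up, looking along -z (the intrinsics and any distortion apply to the point x, -y, -z); pixel columns grow to the right and rows downward; lengths in mm; the calibration is good to about 2 mm. A picture is of the moment at which its call begins.
- robot.job_done(): hands the job in; it is judged then, once.
The state is a dict: "time": time; "q": joint angles; "joint_velocities": joint speeds; "effort": joint torques, N m; "tool_pos": TCP position; "orientation": TCP orientation; "wrist_force": force on the tool from outside, world axes, zero at the start; "torque": the same for the moment, N m; "width": opening from 0.0 (shut) to 1.0 (fully open); "grip_force": force on a finger pad.
Only numpy, scipy, OpenCV 4.12 (cv2) and the standard library are available. Lean on these libraries where they do the work, as an engineer would, in place of code of your own. Each camera call takes 0.05 s, during which the arm holds its last target. There are 200 camera calls.

## Task

A glass filter bowl has been left on the lid of the red parts washer: lift it off with a light grip, since it is thin glass, and set it down softly, upright, in the blue rubber-lined tray. Then raise the spring-closed lid by its black handle until the white pin on the lid's edge is in line with the yellow thumbscrew in the slotted side plate, and keep holding it there so that I can fit the lid link: you finish while still holding the lid at that angle. Leave the thumbscrew as it is set, and leave the other things on the table alone.

Things in the scene. Friction and masses are not known exactly. Their poses are not given: they have to be found in the camera images.
- washer: Bench-top parts washer, fixed; red tub 240 (x) x 300 (y) x 130 mm high. Origin: centre of its underside; its x axis points from front (handle) to back (hinge). Black switch box 20 mm out of the front at the left (+y). Top of the shut lid 139 mm above the table. On its right (-y) side, 166 mm from the middle, a 3 mm quadrant plate with a curved slot stands up to 110 mm above the lid.
- lid (a joint): Angle of the washer's red lid, rad: 0 shut, grows as its front edge rises, up to 1.35. Lid 250 x 312 x 6 mm, about 0.6 kg, hinged along its back edge (axis along the washer's y through point lid_hinge). Springs and its weight push it shut at every angle: 6 N straight up at the handle near shut, up to 13 N at 0.66 rad, hold it; let go, it falls shut.
- lid_hinge (a point): Middle of the hinge axis: 120 mm behind the washer's origin (washer +x), 136 mm up, in the mid-plane of the 6 mm lid sheet.
- lid_handle (a point): Middle of the lid's black handle bar: round, 12 mm thick, 110 mm long, along the washer's y, a post at each end. Lid shut: 205 mm in front of the hinge axis, 43 mm above it, 34 mm free under the bar. Moves with the lid about the hinge. Can be pinched from above, fingers closing along the washer's x; the bar then turns between the pads as the lid tilts.
- lid_pin (a point): Outer end of the white link pin (9 mm thick) on the right (-y) edge of the lid, 130 mm from the hinge axis and level with it when shut; a white line on the lid leads to it. Moves with the lid.
- thumbscrew (a joint): Setting of the yellow thumbscrew, rad, on the same scale as the lid: the lid's pin is in line with the thumbscrew when joint lid equals this value. Set anywhere from 0.40 to 0.66; clamped, not to be moved.
- screw_head (a point): Centre of the head of the yellow thumbscrew (22 mm across, 34 mm over its wings), 130 mm from the hinge axis, 176 mm to the right (-y) of the washer's middle.
- bowl: Filter bowl of thin clear glass with a brass stem inside, a round cup 52 mm across and 64 mm high, about 0.12 kg, standing upright on the washer's lid behind the handle. Origin at the centre of its underside, z up. It cracks when the contact forces on it, both fingers added, pass 100 N: grip it with 20 to 35 N per finger, and set it down before letting go, a fall of over 10 mm breaks it.
- tray: Shallow blue tray, 170 (x) x 140 (y) mm outside, 22 mm high, walls 4 mm, floor covered with black rubber; the bowl stands in it on a floor 4 mm above the table. Fixed to the table, to the left or right of the washer. Origin at the centre of its underside.
- carton: Closed cardboard carton 150 x 130 x 85 mm, on the other side of the washer from the tray, not to be moved. Origin under its centre.
- oil_filter: Blue and white oil filter, 76 mm across, 82 mm high, standing; bystander. Origin under its centre.
- spray_can: Spray can with red label, 66 mm across, 190 mm high, standing; bystander. Origin under its centre.
- additive_can: Steel can with blue label, 70 mm across, 110 mm high; bystander. Origin under its centre.
- grey_can: Steel can with pale label, 70 mm across, 110 mm high; bystander. Origin under its centre.
- wrench: Steel wrench, 190 mm long, lying in front of the washer; bystander. Origin under its middle.
- brush: Cleaning brush, 190 mm long, lying in front of the washer; bystander. Origin under its middle.
Mind the look-alikes: they are no part of the job. What is meant by the bowl is not turquoise, and is the smaller of those in its own colour.

How it is judged:
By the outcome, as a careful person would: the job done as asked, in the order asked, and still so for the second after the job is handed in, while the arm keeps its last pose, push and grip.
It also fails if it takes over 58 s, if anything falls off the work surface, if the arm or the gripper's body presses on something with over 40 N, if the wrist force passes 120 N, or if a joint passes its speed limit or range.

## Working session

There is one attempt and no reset: what is moved stays moved. The work goes in short steps, Python scripts to look and compute and a tool call to move; the robot and the scene stay as the last step left them, time stands still between calls to the robot, and variables do not carry over. Pictures are saved under pics/ and viewed, at most 10 in all, crops included, and the job is handed in when it is done.

Besides the shell and the picture viewer there is one more tool, called after "Request:" in YAML: its name, and indented under it one key for each argument. servo_tool: Moves the arm, as the interface text tells. Its arguments: {"type":"object","properties":{"rows":{"type":"array","items":{"type":"array"}},"grip_force":{"type":"number"}},"required":["rows"]}

```bash
mkdir -p pics; ls
cat > h.py <<'E'
import numpy as np, cv2
from cell import robot, imaging
def cap(n):
    c=imaging.capture(n); np.save(f'/tmp/{n}.npy',c,allow_pickle=True); return c
def load(n): return np.load(f'/tmp/{n}.npy',allow_pickle=True).item()
def K(c):
    f=240/np.tan(np.radians(c['fovy'])/2); return np.array([[f,0,c['cx']],[0,f,c['cy']],[0,0,1.]])
def ray(c,u,v):
    p=cv2.undistortPoints(np.array([[[u,v]]],float),K(c),np.array(c['distortion'],float))[0,0]
    E=np.array(c['extrinsics']); d=E[:3,:3]@np.array([p[0],-p[1],-1]); return E[:3,3],d
def pt(c,u,v,z=None):
    o,d=ray(c,u,v)
    if z is None: return o+d*c['z_map'][int(round(v)),int(round(u))]
    return o+d*(z-o[2])/d[2]
def tri(c1,p1,c2,p2):
    o1,d1=ray(c1,*p1);o2,d2=ray(c2,*p2);d1=d1/np.linalg.norm(d1);d2=d2/np.linalg.norm(d2)
    s=np.linalg.lstsq(np.stack([d1,-d2],1),o2-o1,rcond=None)[0]
    a=o1+s[0]*d1;b=o2+s[1]*d2; return (a+b)/2,np.linalg.norm(a-b)
def proj(c,P):
    E=np.array(c['extrinsics']); q=E[:3,:3].T@(np.array(P,float)-E[:3,3]); q=np.array([q[0],-q[1],-q[2]])
    return cv2.projectPoints(q.reshape(1,1,3),np.zeros(3),np.zeros(3),K(c),np.array(c['distortion'],float))[0].ravel()
E
python3 - <<'E'
from h import *
for n in('side','top'):
    c=cap(n); cv2.imwrite(f'pics/{n}0.png',c['pixels'][:,:,::-1]); print(n,c['fovy'],c['cx'],c['cy'],c['distortion'],np.round(c['extrinsics'],3).tolist())
print(robot.read_state())
E
```

```text
pics
side 43.35532157636494 320.35833819823324 231.14822703994898 [-0.09363135  0.          0.          0.          0.        ] [[-0.938, -0.219, 0.269, 1024.664], [0.345, -0.538, 0.769, 1210.599], [-0.024, 0.814, 0.58, 1047.049], [0.0, 0.0, 0.0, 1.0]]
top 45.64374403925617 333.5394355796856 245.8398176921795 [-0.04281182  0.          0.          0.          0.        ] [[0.003, 0.989, -0.149, 372.901], [-1.0, 0.002, -0.011, -1.203], [-0.011, 0.149, 0.989, 1524.956], [0.0, 0.0, 0.0, 1.0]]
{'time': 0.1, 'q': array([ 1.15078961e+00,  2.17690818e-01,  1.61477280e+00,  1.08812072e-05,
        1.31132856e+00, -1.12207705e-01]), 'joint_velocities': array([-1.16415700e-04, -2.21141969e-03, -4.23228088e-03, -7.29167345e-05,
        1.07732112e-03,  1.97596119e-04]), 'effort': array([ 2.26986208e-04, -3.98079228e+01, -3.04970706e+01, -1.21487446e-04,
        4.25613704e-03, -6.33245486e-05]), 'tool_pos': array([189.04087344, 594.9817228 , 244.09178174]), 'orientation': array([ 1.53294000e-01,  9.88180014e-01, -1.05966959e-03, -2.94284643e-04]), 'wrist_force': array([ 0.49996731,  0.86776377, -0.66979303]), 'torque': array([-0.01752682, -0.00826373,  0.03461807]), 'grip_force': 0.0, 'width': 0.9979010820287721}
```

View pics/side0.png

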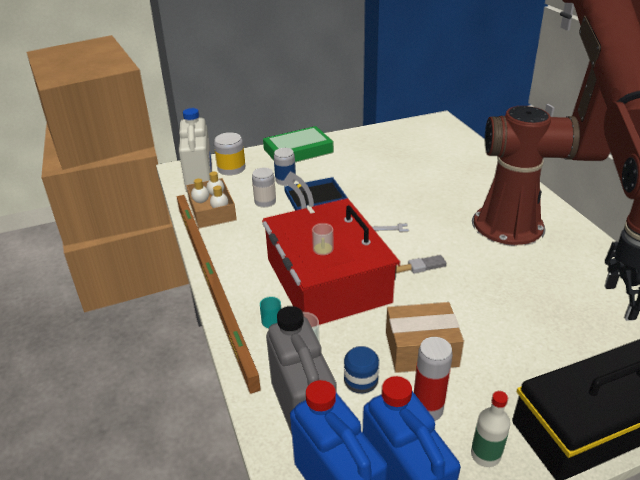

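View pics/top0.png

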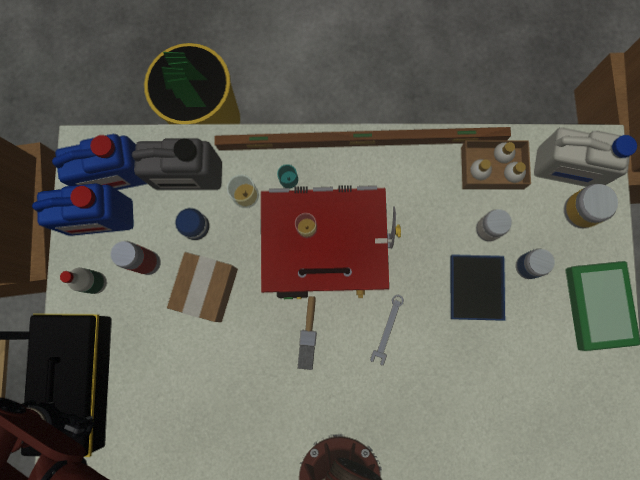

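Candidates for the bowl, in top-view pixels: a clear glass on the lid at (306,226), a larger clear glass on the table at (241,191), and a turquoise cup at (288,176). The description (on the lid, not turquoise, the smaller clear one) points to the one on the lid, also at (322,240) in the side view. I'll check this in a close crop.

Run:
```python
from h import *
t=load('top');s=load('side')
a=cv2.resize(t['pixels'][160:310,215:415],None,fx=4,fy=4,interpolation=cv2.INTER_CUBIC)
b=cv2.resize(s['pixels'][160:310,220:420],None,fx=4,fy=4,interpolation=cv2.INTER_CUBIC)
cv2.imwrite('pics/tc.png',a[:,:,::-1]);cv2.imwrite('pics/sc.png',b[:,:,::-1])
```

```text
(no output)
```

View pics/tc.png

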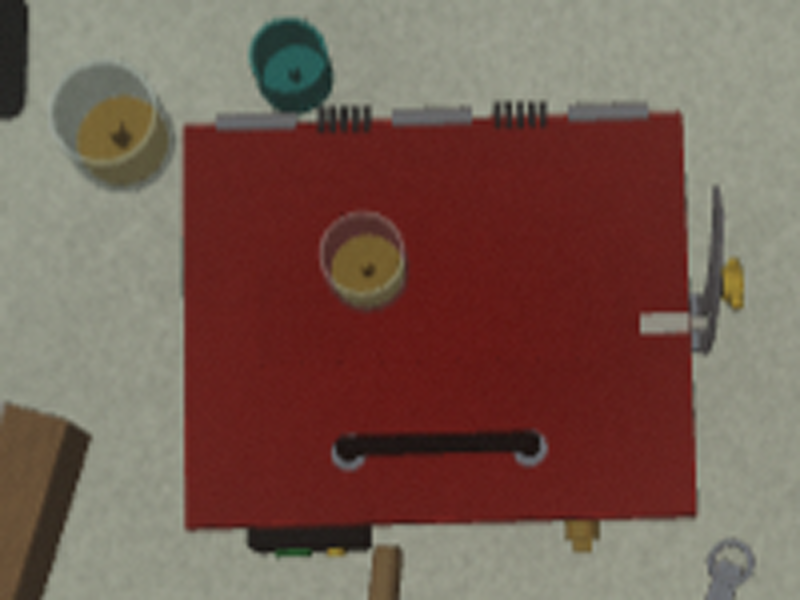

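View pics/sc.png

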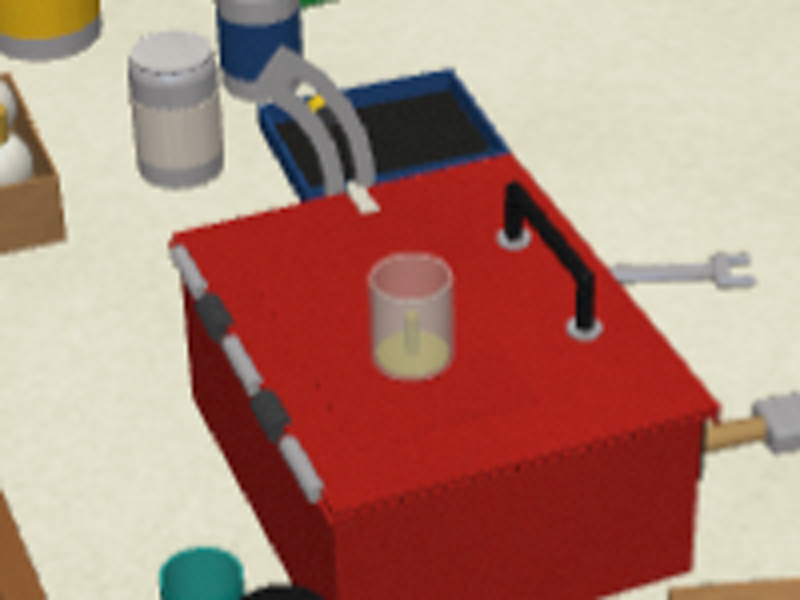

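The crops confirm the choice. The bowl on the lid has its rim at top crop (363,252) and side crop (411,283), and is clearly smaller than the clear glass at the upper left; the turquoise cup stands behind the washer. The handle ends are at top crop (347,445) and (530,441). The yellow screw is at (737,284) in the top crop and shows through the slot at (318,103) in the side crop.

Run:
```python
from h import *
t=load('top');s=load('side')
T=lambda x,y:(215+x/4-.375,160+y/4-.375); S=lambda x,y:(220+x/4-.375,160+y/4-.375)
def tr(n,a,b):
    p,e=tri(t,T(*a),s,S(*b)); print(n,np.round(p,1),'gap',round(e,1)); return p
BL=tr('BL',(184,125),(332,515));BR=tr('BR',(681,113),(172,237));FR=tr('FR',(695,516),(515,155));FL=tr('FL',(187,528),(718,408))
print('topz139',[np.round(pt(t,*T(*a),139),1) for a in((184,125),(681,113),(695,516),(187,528))])
print('sidez139',[np.round(pt(s,*S(*a),139),1) for a in((332,515),(172,237),(515,155),(718,408))])
h1=tr('HL',(347,445),(587,278));h2=tr('HR',(530,441),(515,190))
tr('rim',(363,252),(411,282)); tr('bot',(368,266),(411,358)); tr('screw',(737,284),(318,103))
print('rim z203',pt(t,*T(363,252),203),pt(s,*S(411,282),203))
print('bowl bottom z139',pt(t,*T(368,268),139),pt(s,*S(411,357),139))
print('depth lid',pt(t,330,260),pt(t,280,260),pt(t,330,210))
for a in((451,255),(504,256),(505,319),(451,320)): print('tray z22',np.round(pt(t,*a,22),1))
# depth of screw patch
px=t['pixels'].astype(int)
m=np.zeros((480,640),bool);m[215:245,385:410]=1
y=(px[...,0]-px[...,2]>60)&(px[...,1]-px[...,2]>30)&m
for v,u in np.argwhere(y): print(u,v,px[v,u],np.round(pt(t,u,v)))
px=s['pixels'].astype(int);m[:]=0;m[178:195,290:310]=1
y=(px[...,0]-px[...,2]>50)&(px[...,1]-px[...,2]>30)&m
for v,u in np.argwhere(y): print('s',u,v,px[v,u],np.round(pt(s,u,v)))
for u,v in((485,215),(536,255),(494,222)): print('can',np.round(pt(t,u,v)))
```

```text
BL [719.8 198.5 135.4] gap 2.5
BR [ 727.8 -112.7  134.6] gap 2.7
FR [ 475.6 -118.5  135.5] gap 2.7
FL [468.6 190.9 133.6] gap 0.5
topz139 [array([720.1, 197.5, 139. ]), array([ 728. , -112.9,  139. ]), array([ 476.6, -118.8,  139. ]), array([468.5, 190. , 139. ])]
sidez139 [array([720. , 203.3, 139. ]), array([ 728.1, -105.3,  139. ]), array([ 476.6, -112.7,  139. ]), array([471.7, 197. , 139. ])]
HL [514.   91.3 177.3] gap 3.2
HR [517.  -17.7 177.4] gap 2.2
rim [626.7  81.6 198.1] gap 3.0
bot [628.6  82.1 141.1] gap 3.7
screw [ 609.8 -140.4  196.7] gap 0.9
rim z203 [627.13076035  80.68373858 203.        ] [627.77514962  89.05446599 203.        ]
bowl bottom z139 [629.38096607  81.44564618 139.        ] [625.76730087  79.64920002 139.        ]
depth lid [546.80904266  23.35504736 135.64979095] [546.31060563 146.07434133 137.50132433] [671.33703921  23.83760707 139.28680669]
tray z22 [ 575.  -296.2   22. ]
tray z22 [ 572.6 -437.4   22. ]
tray z22 [ 406.2 -433.5   22. ]
tray z22 [ 403.5 -291.7   22. ]
397 225 [144 127  61] [ 624. -137.  189.]
398 225 [137 116  51] [ 625. -139.  186.]
3
[... 1958 characters left out ...]
. -140.  201.]
400 236 [114 102  53] [ 596. -142.  201.]
s 298 184 [172 153  60] [ 613. -140.  202.]
s 299 184 [221 187  43] [ 611. -138.  203.]
s 300 184 [181 159  94] [ 611. -130.  207.]
s 297 185 [168 146  43] [ 618. -136.  202.]
s 298 185 [215 180  30] [ 613. -143.  197.]
s 299 185 [225 192  33] [ 613. -131.  204.]
s 300 185 [215 180  45] [ 610. -132.  203.]
s 297 186 [170 148  68] [ 619. -133.  201.]
s 298 186 [209 175  31] [ 618. -127.  204.]
s 299 186 [198 168  40] [ 613. -134.  199.]
s 300 186 [156 133  46] [ 613. -124.  205.]
s 298 187 [184 157  62] [ 615. -135.  196.]
s 299 187 [103  91  48] [ 615. -128.  200.]
can [ 672. -376.   80.]
can [ 564. -493.  110.]
can [ 648. -391.  107.]
```

```bash
cat > go.py <<'E'
import sys
from h import *
from scipy.spatial.transform import Rotation as R
# usage: go.py x y z psi(deg: direction of tool y in world) [n]
def go(x,y,z,psi,tilt=0):
    s=robot.read_state(); A=R.from_quat(s['orientation'])
    c,n=np.cos(np.radians(psi)),np.sin(np.radians(psi))
    B=R.from_matrix(np.array([[-n,c,0],[c,n,0],[0,0,-1.]]))
    if tilt: B=B*R.from_rotvec([np.radians(tilt),0,0])
    d=A.as_matrix().T@(np.array([x,y,z])-s['tool_pos'])
    w=np.degrees((A.inv()*B).as_rotvec())
    print('t',round(s['time'],2),'pos',np.round(s['tool_pos'],1),'width',round(s['width'],3),'F',np.round(s['wrist_force'],1))
    print('shift share',np.round(d/500,4),'turn share',np.round(w/30,3),'dist',round(np.linalg.norm(d)))
if __name__=='__main__': go(*map(float,sys.argv[1:]))
E
python3 go.py 400 340 320 1.5; python3 go.py 628 81 300 1.5
```

```text
t 0.1 pos [189.  595.  244.1] width 0.998 F [ 0.5  0.9 -0.7]
shift share [-0.5566 -0.3585 -0.1512] turn share [-4.000e-03  2.000e-03  2.362e+00] dist 340
t 0.1 pos [189.  595.  244.1] width 0.998 F [ 0.5  0.9 -0.7]
shift share [-1.1481 -0.7139 -0.1106] turn share [-4.000e-03  2.000e-03  2.362e+00] dist 678
```

Request:
servo_tool:
  rows:
    - [[-0.04,-0.03,-0.12],[0,0,0.25],1]
    - [[-0.55,-0.36,-0.16],[0,0,1],1]
    - [[-0.55,-0.36,-0.16],[0,0,1],1]
    - [[-0.55,-0.36,-0.16],[0,0,1],1]
    - [[-0.55,-0.36,-0.16],[0,0,1],1]
    - [[-0.55,-0.36,-0.16],[0,0,1],1]
    - [[-0.55,-0.36,-0.16],[0,0,1],1]
    - [[-0.55,-0.36,-0.16],[0,0,1],1]
  grip_force: 25

```text
time: 0.9
tool_pos: [399.6, 337.3, 325.7]
orientation: [0.406, 0.914, -0.0, 0.001]
wrist_force: [-0.2, 0.3, 0.8]
width: 1.002
grip_force: 0.0
```

```bash
python3 go.py 628 81 300 1.5
```

```text
t 0.9 pos [399.6 337.3 325.7] width 1.002 F [-0.2  0.3  0.8]
shift share [-0.6865 -0.0042  0.0529] turn share [0.002 0.004 1.352] dist 344
```

Request:
servo_tool:
  rows:
    - [[-0.686,-0.004,0.05],[0,0,1],1]
    - [[-0.686,-0.004,0.05],[0,0,1],1]
    - [[-0.686,-0.004,0.05],[0,0,1],1]
    - [[-0.686,-0.004,0.05],[0,0,1],1]
    - [[-0.686,-0.004,0.05],[0,0,1],1]
    - [[-0.686,-0.004,0.05],[0,0,1],1]
    - [[-0.686,-0.004,0.05],[0,0,1],1]
    - [[-0.686,-0.004,0.05],[0,0,1],1]

```text
time: 1.7
tool_pos: [628.7, 82.0, 298.1]
orientation: [0.629, 0.778, -0.001, -0.0]
wrist_force: [-0.8, 0.3, -0.5]
width: 0.996
grip_force: 0.0
```

```bash
python3 go.py 628 81 240 1.5
```

```text
t 1.7 pos [628.7  82.  298.1] width 0.996 F [-0.8  0.3 -0.5]
shift share [-0.0016 -0.0016  0.1162] turn share [-0.003  0.003  0.352] dist 58
```

Next: lower to just above the rim, then compare the fingers with the bowl in the picture.

Request:
servo_tool:
  rows:
    - [[-0.002,-0.002,0.1],[0,0,0.35],1]
    - [[-0.002,-0.002,0.1],[0,0,0.35],1]
    - [[-0.002,-0.002,0.1],[0,0,0.35],1]
    - [[-0.002,-0.002,0.1],[0,0,0.35],1]

```text
time: 2.1
tool_pos: [625.9, 85.9, 250.9]
orientation: [0.695, 0.719, 0.001, 0.0]
wrist_force: [0.3, -0.2, 0.8]
width: 0.996
grip_force: 0.0
```

```bash
python3 go.py 628 81 168 1.5
python3 - <<'E'
from h import *
for n in('side','top'): cap(n)
t=load('top');s=load('side')
a=cv2.resize(t['pixels'][170:290,250:410],None,fx=2.5,fy=2.5,interpolation=cv2.INTER_CUBIC)
b=cv2.resize(s['pixels'][170:290,250:410],None,fx=2.5,fy=2.5,interpolation=cv2.INTER_CUBIC)
cv2.imwrite('pics/c2.png',np.hstack([a,b])[:,:,::-1])
E
```

```text
t 2.1 pos [625.9  85.9 250.9] width 0.996 F [ 0.3 -0.2  0.8]
shift share [-0.0099  0.0037  0.1657] turn share [ 0.002 -0.001  0.016] dist 83
```

View pics/c2.png

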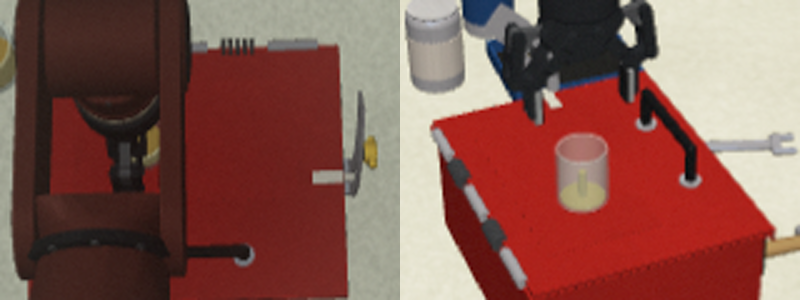

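The picture shows the fingers hanging behind and above the bowl in the side view, with tips at crop (538,118) and (627,97) and the bowl rim at (582,148). The top view is mostly hidden by the arm. I'll check both for consistency with the calibration.

Run:
```python
from h import *
s=load('side')
for i in range(3): st=robot.read_state(); print(np.round(st['tool_pos'],1),st['time'])
print('tip_extent',robot.tip_extent)
P=st['tool_pos']
for z in(-14,0): print(z,proj(s,P+[48,1,z]),proj(s,P+[-48,-1,z]),'mid',proj(s,P+[0,0,z]))
print('tips by side px, plane z=237/250:')
for z in(237,250): a=pt(s,305.2,217.2,z);b=pt(s,340.8,208.8,z);print(z,a,b,(a+b)/2)
print('bowl rim side px -> z203',pt(s,250+182/2.5,170+148/2.5,203),'bottom',pt(s,250+182/2.5,170+198/2.5,139))
```

```text
[626.6  85.6 252.2] 2.2
[626.6  85.6 252.2] 2.2
[626.6  85.6 252.2] 2.2
tip_extent 14.0
-14 [303.12642967 221.77345008] [340.53247148 212.79829686] mid [322.00774932 217.24180861]
0 [302.88738823 216.87151744] [340.50628511 207.93975898] mid [321.8773337  212.36101368]
tips by side px, plane z=237/250:
237 [663.26432547  68.62131146 237.        ] [570.87085219  66.97322214 237.        ] [617.06758883  67.7972668  237.        ]
250 [669.06421916  86.94822886 250.        ] [578.15351406  85.32658875 250.        ] [623.60886661  86.1374088  250.        ]
bowl rim side px -> z203 [625.47429437  85.81491508 203.        ] bottom [625.25225171  81.30121211 139.        ]
```

Request:
servo_tool:
  rows:
    - [[-0.006,0.002,0.05],[0,0,0.015],1]
    - [[-0.006,0.002,0.1],[0,0,0.015],1]
    - [[-0.006,0.002,0.14],[0,0,0.015],1]
    - [[-0.006,0.002,0.165],[0,0,0.015],1]
    - [[-0.006,0.002,0.165],[0,0,0.015],1]

```text
time: 2.7
tool_pos: [625.9, 82.1, 166.4]
orientation: [0.698, 0.716, -0.001, -0.001]
wrist_force: [-0.2, -0.2, -0.6]
width: 0.999
grip_force: 0.0
```

```bash
python3 go.py 627.5 82 168 1.5
python3 - <<'E'
from h import *
t=cap('side')
b=cv2.resize(t['pixels'][190:270,270:370],None,fx=5,fy=5,interpolation=cv2.INTER_CUBIC)
cv2.imwrite('pics/c3.png',b[:,:,::-1])
E
```

```text
t 2.7 pos [625.9  82.1 166.4] width 0.999 F [-0.2 -0.2 -0.6]
shift share [-0.0003  0.0032 -0.0031] turn share [-0.005 -0.    -0.002] dist 2
```

View pics/c3.png

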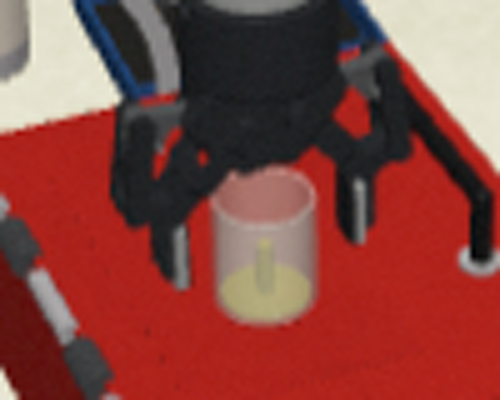

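The fingers straddle the bowl with about equal gaps: pads at crop columns 188 and 345, glass from 213 to 317. I'll close lightly.

Request:
servo_tool:
  rows:
    - [[0,0,0],[0,0,0],0.75]
    - [[0,0,0],[0,0,0],0.68]
    - [[0,0,0],[0,0,0],0.62]
    - [[0,0,0],[0,0,0],0.57]
    - [[0,0,0],[0,0,0],0.5]
    - [[0,0,0],[0,0,0],0.4]
    - [[0,0,0],[0,0,0],0.4]
    - [[0,0,0],[0,0,0],0.4]
  grip_force: 27

```text
time: 3.55
tool_pos: [627.7, 81.9, 169.5]
orientation: [0.698, 0.716, 0.001, 0.001]
wrist_force: [-1.5, 0.0, 5.0]
width: 0.612
grip_force: 28.0
```

Request:
servo_tool:
  rows:
    - [[0,0,-0.02],[0,0,0],0.4]
    - [[0,0,-0.06],[0,0,0],0.4]
    - [[0,0,-0.12],[0,0,0],0.4]
    - [[0,0,-0.18],[0,0,0],0.4]
    - [[0,0,-0.24],[0,0,0],0.4]
    - [[0,0,-0.28],[0,0,0],0.4]
    - [[0,0,-0.3],[0,0,0],0.4]
    - [[0,0,-0.3],[0,0,0],0.4]

```text
time: 4.35
tool_pos: [627.6, 81.9, 319.6]
orientation: [0.698, 0.716, 0.001, 0.001]
wrist_force: [-0.1, -0.6, -1.1]
width: 0.609
grip_force: 28.6
```

```bash
python3 go.py 489 -365 320 1.5; python3 go.py 540 -100 320 1.5
python3 - <<'E'
from h import *
c=cap('top');s=cap('side')
E
```

```text
t 4.35 pos [627.6  81.9 319.6] width 0.609 F [-0.1 -0.6 -1.1]
shift share [-0.8866 -0.2991 -0.0018] turn share [ 0.006  0.    -0.003] dist 468
t 4.35 pos [627.6  81.9 319.6] width 0.609 F [-0.1 -0.6 -1.1]
shift share [-0.3593 -0.1841 -0.0015] turn share [ 0.006  0.    -0.003] dist 202
```

Request:
servo_tool:
  rows:
    - [[-0.03,-0.02,0],[0,0,0],0.4]
    - [[-0.08,-0.05,0],[0,0,0],0.4]
    - [[-0.15,-0.08,0],[0,0,0],0.4]
    - [[-0.23,-0.12,0],[0,0,0],0.4]
    - [[-0.31,-0.16,0],[0,0,0],0.4]
    - [[-0.39,-0.19,0],[0,0,0],0.4]
    - [[-0.47,-0.21,0],[0,0,0],0.4]
    - [[-0.55,-0.23,0],[0,0,0],0.4]

```text
time: 5.25
tool_pos: [516.3, -197.5, 316.0]
orientation: [0.699, 0.716, -0.001, -0.001]
wrist_force: [-0.1, -0.9, -1.4]
width: 0.609
grip_force: 28.6
```

Request:
servo_tool:
  rows:
    - [[-0.08,-0.02,0],[0,0,0],0.4]
    - [[-0.15,-0.035,0],[0,0,0],0.4]
    - [[-0.22,-0.05,0],[0,0,0],0.4]
    - [[-0.28,-0.06,0],[0,0,0],0.4]
    - [[-0.32,-0.067,0],[0,0,0],0.4]
    - [[-0.337,-0.069,0],[0,0,0],0.4]
    - [[-0.337,-0.069,0],[0,0,0],0.4]

```text
time: 5.95
tool_pos: [487.7, -365.6, 316.8]
orientation: [0.699, 0.715, 0.0, -0.001]
wrist_force: [-0.0, -0.0, -1.1]
width: 0.608
grip_force: 28.6
```

```bash
python3 go.py 489 -365 60 1.5;  python3 - <<'E'
from h import *
c=cap('top');s=cap('side')
a=cv2.resize(c['pixels'][180:340,380:560],None,fx=2.2,fy=2.2,interpolation=cv2.INTER_CUBIC)
b=cv2.resize(s['pixels'][80:240,220:400],None,fx=2.2,fy=2.2,interpolation=cv2.INTER_CUBIC)
cv2.imwrite('pics/c4.png',np.hstack([a,b])[:,:,::-1])
print(np.array(robot.read_state()['grip_force']))
E
```

```text
t 5.95 pos [ 487.7 -365.6  316.8] width 0.608 F [-0.  -0.  -1.1]
shift share [3.000e-04 3.200e-03 5.137e-01] turn share [-0.002 -0.003 -0.005] dist 257
28.61303010955453
```

View pics/c4.png

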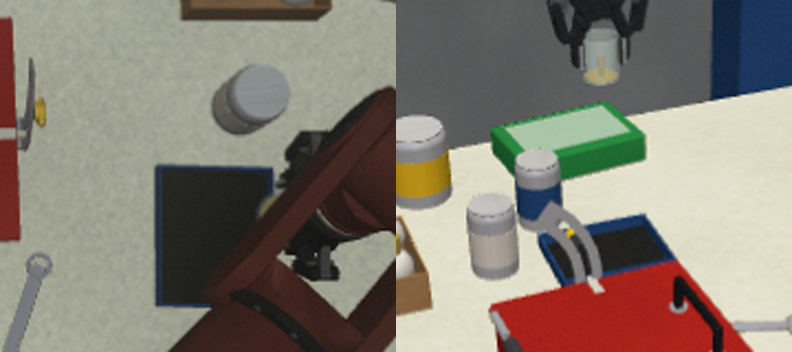

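The bowl hangs upright between the pads (underside at crop (601,77), side view), and the tray area below it is empty. I'll lower it now.

Request:
servo_tool:
  rows:
    - [[0,0.003,0.03],[0,0,0],0.4]
    - [[0,0.003,0.1],[0,0,0],0.4]
    - [[0,0.003,0.18],[0,0,0],0.4]
    - [[0,0.003,0.26],[0,0,0],0.4]
    - [[0,0.003,0.34],[0,0,0],0.4]
    - [[0,0.003,0.42],[0,0,0],0.4]
    - [[0,0.003,0.48],[0,0,0],0.4]
    - [[0,0.003,0.5],[0,0,0],0.4]

```text
time: 6.85
tool_pos: [487.2, -361.0, 62.5]
orientation: [0.698, 0.716, 0.0, -0.005]
wrist_force: [-0.7, 1.1, -1.8]
width: 0.616
grip_force: 28.7
```

Request:
servo_tool:
  rows:
    - [[0,0,0.02],[0,0,0],0.4]
    - [[0,0,0.036],[0,0,0],0.4]
    - [[0,0,0.044],[0,0,0],0.4]
    - [[0,0,0.044],[0,0,0],0.4]

```text
time: 7.25
tool_pos: [490.3, -365.5, 46.5]
orientation: [0.698, 0.716, 0.0, 0.001]
wrist_force: [-0.2, 0.1, -0.8]
width: 0.609
grip_force: 28.7
```

Request:
servo_tool:
  rows:
    - [[0,0,0.008],[0,0,0],0.4]
    - [[0,0,0.016],[0,0,0],0.4]
    - [[0,0,0.016],[0,0,0],0.4]
    - [[0,0,0.016],[0,0,0],0.4]

```text
time: 7.65
tool_pos: [489.8, -365.2, 37.8]
orientation: [0.698, 0.716, 0.0, -0.0]
wrist_force: [-0.3, 0.8, 0.2]
width: 0.611
grip_force: 28.7
```

Request:
servo_tool:
  rows:
    - [[0,0,0.003],[0,0,0],0.4]
    - [[0,0,0.006],[0,0,0],0.4]
    - [[0,0,0.006],[0,0,0],0.4]

```text
time: 7.95
tool_pos: [490.0, -365.3, 34.9]
orientation: [0.698, 0.716, 0.0, 0.0]
wrist_force: [-0.5, -0.2, -1.9]
width: 0.611
grip_force: 28.7
```

Request:
servo_tool:
  rows:
    - [[0,0,0.002],[0,0,0],0.4]
    - [[0,0,0.004],[0,0,0],0.4]
    - [[0,0,0.004],[0,0,0],0.4]

```text
time: 8.25
tool_pos: [490.0, -365.3, 34.8]
orientation: [0.698, 0.716, -0.0, -0.0]
wrist_force: [-3.8, 2.5, 10.3]
width: 0.614
grip_force: 29.4
```

Contact: 10 N upward on the tool. I'll release slowly.

Request:
servo_tool:
  rows:
    - [[0,0,-0.001],[0,0,0],0.63]
    - [[0,0,-0.001],[0,0,0],0.68]
    - [[0,0,-0.001],[0,0,0],0.8]
    - [[0,0,-0.001],[0,0,0],1]
    - [[0,0,-0.001],[0,0,0],1]
    - [[0,0,-0.001],[0,0,0],1]

```text
time: 8.85
tool_pos: [489.8, -365.1, 33.1]
orientation: [0.698, 0.716, -0.0, -0.0]
wrist_force: [0.8, -0.1, 0.5]
width: 0.998
grip_force: 0.0
```

Request:
servo_tool:
  rows:
    - [[0,0,-0.03],[0,0,0],1]
    - [[0,0,-0.1],[0,0,0],1]
    - [[0,0,-0.2],[0,0,0],1]
    - [[0,0,-0.3],[0,0,0],1]
    - [[0,0,-0.4],[0,0,0],1]
    - [[0,0,-0.5],[0,0,0],1]
    - [[0,0,-0.56],[0,0,0],1]
    - [[0,0,-0.56],[0,0,0],1]

```text
time: 9.65
tool_pos: [492.3, -367.3, 322.8]
orientation: [0.698, 0.716, 0.0, 0.008]
wrist_force: [0.9, -0.1, 1.3]
width: 1.001
grip_force: 0.0
```

```bash
python3 go.py 518 -50 320 1.5;  python3 - <<'E'
from h import *
c=cap('top');s=cap('side')
a=cv2.resize(c['pixels'][190:330,380:560],None,fx=3,fy=3,interpolation=cv2.INTER_CUBIC)
b=cv2.resize(s['pixels'][140:280,270:350],None,fx=3,fy=3,interpolation=cv2.INTER_CUBIC)
cv2.imwrite('pics/c5.png',np.hstack([a,b])[:,:,::-1])
# lid / screw refined measure from side: save
E
```

```text
t 9.65 pos [ 492.3 -367.3  322.8] width 1.001 F [ 0.9 -0.1  1.3]
shift share [ 6.332e-01  6.710e-02 -4.000e-04] turn share [ 0.02   0.02  -0.003] dist 318
```

View pics/c5.png

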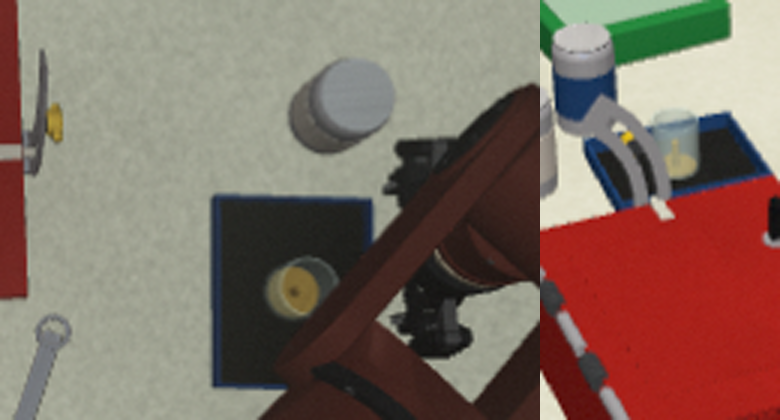

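The bowl stands upright in the tray: top-view crop (298,290), side-view crop (675,145), well inside the walls. Next I'll fit the washer model and the screw angle.

```bash
cat > fit.py <<'E'
from h import *
from scipy.optimize import least_squares
t=load('top');s=load('side')
T=lambda x,y:np.array((215+x/4-.375,160+y/4-.375)); S=lambda x,y:np.array((220+x/4-.375,160+y/4-.375))
def W(p,l): c,n=np.cos(p[2]),np.sin(p[2]); return np.array([p[0]+c*l[0]-n*l[1],p[1]+n*l[0]+c*l[1],l[2]])
def rad(th,y,r=130,dz=0): return (120-r*np.cos(th),y,136+r*np.sin(th))
L=lambda p:[((120+p[8],156,139),T(184,125),S(332,515)),((120+p[8],-156,139),T(681,113),S(172,237)),((-130+p[8],-156,139),T(695,516),S(515,155)),((-130+p[8],156,139),T(187,528),S(718,408)),
 ((-85,49+p[7],179),T(347,445),S(587,278)),((-85,-49-p[7],179),T(530,441),S(515,190)),((-10,-155,139),T(688,323),S(352,188))]
ys=[-176,-172]
def res(p):
    r=[]
    for l,a,b in L(p):
        P=W(p,l); r+=list(proj(t,P)-a+p[3:5])+list(proj(s,P)-b+p[5:7])
    r+=list((proj(t,W(p,rad(p[9],-176)))+p[3:5]-(398.2,230.5)))
    r+=list((proj(s,W(p,rad(p[10],-173)))+p[5:7]-(298.6,185.4)))
    r+=list(np.array(p[3:7])/2)+[p[7]/3,p[8]/2]
    return np.array(r,float)
f=least_squares(res,[600,39,.026,0,0,0,0,0,0,.5,.5])
np.set_printoptions(suppress=True); print(np.round(f.x,3)); print(np.round(f.fun,2))
print('hinge',W(f.x,(120,0,136)),'handle',W(f.x,(-85,0,179)))
E
python3 - <<'E'
exec(open('fit.py').read())
E
python3 go.py 517 37 260 1.5
```

```text
[601.77   40.518   0.025   0.746   0.048   0.355   0.651   4.436   1.43
   0.471   0.553]
[-0.05  0.39  0.14 -0.43  0.56  0.39  0.01 -0.8   0.68 -0.18 -0.65 -0.37
 -0.56 -0.31  0.54 -0.47  0.17 -0.04 -0.72  0.26 -0.55 -0.07 -0.07  0.69
  0.3  -0.11  0.77  0.85 -0.72 -0.08 -0.11  0.1   0.37  0.02  0.18  0.33
  1.48  0.71]
hinge [721.73195322  43.53891512 136.        ] handle [516.79693015  38.37787672 179.        ]
t 9.75 pos [ 490.1 -365.4  315.5] width 1.002 F [-0.9 -0.8 -0.3]
shift share [0.8035 0.0734 0.1092] turn share [ 0.005  0.005 -0.003] dist 407
```

Request:
servo_tool:
  rows:
    - [[0.1,0.02,0],[0,0,0],1]
    - [[0.2,0.04,0],[0,0,0],1]
    - [[0.3,0.05,0],[0,0,0],1]
    - [[0.4,0.06,0],[0,0,0],1]
    - [[0.5,0.07,0],[0,0,0],1]
    - [[0.6,0.073,0.02],[0,0,0],1]
    - [[0.7,0.073,0.05],[0,0,0],1]
    - [[0.8,0.073,0.1],[0,0,0],1]

```text
time: 10.55
tool_pos: [515.8, 27.3, 267.0]
orientation: [0.698, 0.716, -0.0, -0.0]
wrist_force: [1.1, -0.4, -0.3]
width: 1.001
grip_force: 0.0
```

Request:
servo_tool:
  rows:
    - [[0,0,0.005],[0,0,0],1]
    - [[0,0,0.005],[0,0,0],1]

```text
time: 10.75
tool_pos: [514.5, 26.1, 262.6]
orientation: [0.697, 0.717, -0.002, -0.002]
wrist_force: [-0.2, 0.2, 0.2]
width: 1.003
grip_force: 0.0
```

```bash
python3 go.py 517 38 174 1.5
```

```text
t 10.75 pos [514.5  26.1 262.6] width 1.003 F [-0.2  0.2  0.2]
shift share [0.0236 0.0067 0.1772] turn share [-0.012 -0.     0.003] dist 89
```

Request:
servo_tool:
  rows:
    - [[0.01,0.005,0.05],[0,0,0],1]
    - [[0.024,0.006,0.1],[0,0,0],0.9]
    - [[0.024,0.006,0.14],[0,0,0],0.8]
    - [[0.024,0.006,0.165],[0,0,0],0.7]
    - [[0.024,0.006,0.175],[0,0,0],0.6]
    - [[0.024,0.006,0.175],[0,0,0],0.6]
    - [[0.024,0.006,0.175],[0,0,0],0.6]

```text
time: 11.45
tool_pos: [520.3, 36.6, 179.4]
orientation: [0.699, 0.715, 0.001, 0.001]
wrist_force: [-0.3, -0.0, 0.2]
width: 0.6
grip_force: 0.0
```

```bash
python3 go.py 517 38 174 1.5
python3 - <<'E'
from h import *
c=cap('top');s=cap('side')
b=cv2.resize(s['pixels'][160:280,290:450],None,fx=4,fy=4,interpolation=cv2.INTER_CUBIC)
cv2.imwrite('pics/c6.png',b[:,:,::-1])
E
```

```text
t 11.45 pos [520.3  36.6 179.4] width 0.6 F [-0.3 -0.   0.2]
shift share [ 0.003  -0.0066  0.0108] turn share [ 0.003  0.001 -0.004] dist 7
```

View pics/c6.png

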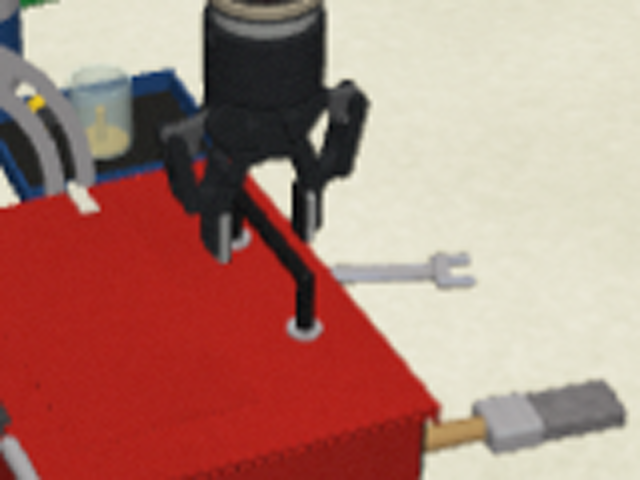

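The fingers straddle the bar at its middle: pads at crop (222,240) and (308,210), the bar between them. I'll go 5 mm lower, then close.

Request:
servo_tool:
  rows:
    - [[0.002,-0.005,0.011],[0,0,0],0.5]
    - [[0.002,-0.005,0.011],[0,0,0],0.35]
    - [[0.002,-0.005,0.011],[0,0,0],0.25]
    - [[0.002,-0.005,0.011],[0,0,0],0.18]
    - [[0.002,-0.005,0.011],[0,0,0],0.05]
    - [[0.002,-0.005,0.011],[0,0,0],0.05]
    - [[0.002,-0.005,0.011],[0,0,0],0.05]
    - [[0.002,-0.005,0.011],[0,0,0],0.05]
  grip_force: 60

```text
time: 12.35
tool_pos: [515.6, 38.1, 172.8]
orientation: [0.698, 0.716, -0.001, -0.001]
wrist_force: [-5.5, 0.7, 4.0]
width: 0.12
grip_force: 58.5
```

Run:
```python
from h import *
cap('top');cap('side')
for i in range(4):
    imaging.capture('top');st=robot.read_state();print(np.round(st['tool_pos'],1),np.round(st['wrist_force'],1),st['width'],st['grip_force'],st['time'])
```

```text
[515.6  38.2 172.8] [-5.6 -0.3  3.8] 0.11452794764252014 58.47154676914215 12.5
[515.6  38.1 172.8] [-5.8  0.3  4. ] 0.11429596857970803 58.47137689590454 12.55
[515.6  38.1 172.8] [-5.2 -0.1  4.1] 0.12354414501324054 58.47224235534668 12.6
[515.6  38.2 172.8] [-5.7 -0.3  4.4] 0.11422041477865114 58.47165763378143 12.65
```

The bar is gripped. I'll raise along the lid's arc, first to about 0.40 rad.

Request:
servo_tool:
  rows:
    - [[0,0.005,-0.02],[0,0,0],0.05]
    - [[0,0.011,-0.041],[0,0,0],0.05]
    - [[0,0.017,-0.06],[0,0,0],0.05]
    - [[0,0.025,-0.08],[0,0,0],0.05]
    - [[0,0.034,-0.099],[0,0,0],0.05]
    - [[0,0.044,-0.117],[0,0,0],0.05]
    - [[0,0.054,-0.135],[0,0,0],0.05]
    - [[0,0.066,-0.153],[0,0,0],0.05]

```text
time: 13.45
tool_pos: [546.5, 39.0, 248.9]
orientation: [0.698, 0.716, -0.004, -0.004]
wrist_force: [-11.4, -1.5, -1.9]
width: 0.116
grip_force: 58.4
```

Request:
servo_tool:
  rows:
    - [[0,0.006,-0.008],[0,0,0],0.05]
    - [[0,0.012,-0.017],[0,0,0],0.05]
    - [[0,0.012,-0.017],[0,0,0],0.05]
    - [[0,0.012,-0.017],[0,0,0],0.05]
    - [[0,0.012,-0.017],[0,0,0],0.05]

```text
time: 13.95
tool_pos: [553.1, 39.2, 258.5]
orientation: [0.698, 0.716, -0.003, -0.003]
wrist_force: [-11.8, -0.6, -0.0]
width: 0.113
grip_force: 58.4
```

Run:
```python
from h import *
c=cap('top');s=cap('side')
for nm,c in(('top',c),('side',s)):
    px=c['pixels'].astype(int); red=(px[...,0]>90)&(px[...,1]<45)&(px[...,2]<45)
    pts=[]
    for v,u in np.argwhere(red):
        if c['z_map'][v,u]>0:
            p=pt(c,u,v)
            if p[2]>142 and abs(p[1]-35)<150 and 450<p[0]<730: pts.append(p)
    P=np.array(pts); c0,n0=np.cos(.0255),np.sin(.0255)
    X=(P[:,0]-600)*c0+(P[:,1]-40)*n0
    for k in range(4):
        a=np.polyfit(X,P[:,2],1); r=P[:,2]-np.polyval(a,X); m=abs(r)<3*np.std(r); X,P=X[m],P[m]
    print(nm,len(P),'lid angle',-np.arctan(a[0]),'z at hinge x+120',np.polyval(a,121),np.std(r))
a=cv2.resize(load('top')['pixels'][205:260,365:415],None,fx=8,fy=8,interpolation=cv2.INTER_CUBIC)
b=cv2.resize(s['pixels'][165:220,280:330],None,fx=8,fy=8,interpolation=cv2.INTER_CUBIC)
cv2.imwrite('pics/c7.png',np.hstack([a,b])[:,:,::-1])
```

```text
top 5853 lid angle 0.43325768646045826 z at hinge x+120 140.68929300586112 2.468316341475573
side 6454 lid angle 0.4334281781065931 z at hinge x+120 138.44819351541776 2.3341898871661244
```

View pics/c7.png

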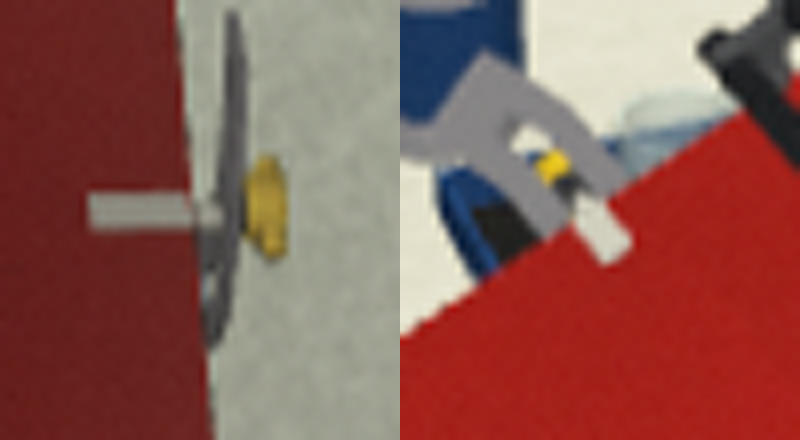

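This view shows the lid at about 0.43–0.455 rad. In the top crop the pin is at (208,214) and the yellow head is centred near (267,207). In the side crop the yellow shows through the slot at (553,166), a little up-slot of the white pin at (585,205). The lid therefore still has to rise a little, and I'll work out how much numerically.

Run:
```python
from h import *
np.set_printoptions(linewidth=200)
s=load('side')['pixels'].astype(int);t=load('top')['pixels'].astype(int)
print('side RGB u294..308 v180..194')
for v in range(179,197): print(v,' '.join('%02x%02x%02x'%tuple(s[v,u]) for u in range(293,309)))
print('top u386..402 v222..240')
for v in range(222,241): print(v,' '.join('%02x%02x%02x'%tuple(t[v,u]) for u in range(376,403)))
st=robot.read_state();print(st['tool_pos'],st['wrist_force'],st['time'])
```

```text
side RGB u294..308 v180..194
179 787777 7b7a7a 818080 868485 868584 878586 858484 878386 8f8d8a c4c1b2 e1dec9 e4e3ce e3e1cc deddc8 d1d9c7 b3b8a9
180 716d6f 716f6e 96938d a09c97 8e8b8a 858384 878486 868485 868485 8e8c8a c3c0b0 e3e2cd e0deca d2d2bc c7cebe b3b8a9
181 747271 8c8982 d1cdba d0cbb9 b5b1a6 979591 868585 868485 888586 858284 92908c d5d1be cfd0c0 bfc3b5 aab3a7 a4aca4
182 807e7c c1bdac e0ddc7 dfdcc6 dddbc3 c1bdaf 818286 878585 868485 888786 8a8788 969594 7e8c99 718190 67757f 7b8c8f
183 8c8a87 d0cdba d2d1bf c4c5b7 c2c1b0 c8c3a7 a29372 908b80 858384 888485 878585 858385 6f747e 384c69 556772 738284
184 878585 8a8889 90969a 4d647f 6d6b61 b29f40 e2c32e bba562 8d887f 878485 878585 878585 848284 656c7a 5c6875 718184
185 878485 878686 828083 66676b af9830 ddbb1e e6c621 dcba31 91886a 858283 848283 888585 888586 838384 74797f 6e7e81
186 878586 868485 868686 8c8680 af9a48 d9b621 ccab27 a28a30 69644f 797779 878586 878585 878486 868485 868586 737f82
187 868384 868385 868485 888683 988e71 c0a342 6b5e34 3b3b3c 3a3b3b 4f4e4f 7d7c7c 888686 878485 888486 878283 867271
188 808183 888687 868484 88
[... 4095 characters left out ...]
36d57 757058 8f8e77 9da08e 9ea08f
238 65211d 672120 64211e 64211d 65231f 662421 65231f 66231f 67231f 662420 65241f 642320 672620 5f2b27 494544 3e3c3a 565652 484646 6c6c65 a1a392 9e9f8e 9a9d8d 8c8e7f 909282 9b9d8d 9c9e8e a0a393
239 66221e 65221d 64231f 64201d 65221d 65211e 66231f 67221e 662521 662420 65231f 672622 672622 6b2622 5b5859 6e6f66 52504f 494847 828377 9fa191 9c9f8f 9a9d8d 999c8b 969a8a 989b8a 9b9d8d 9ea190
240 65211c 67211e 66231f 65221e 65201d 662420 682320 67231e 66221d 65231e 662421 672320 67251f 712623 6e6d6e 85857a 4d4a4a 4b4948 888b7e 9fa291 9d9f8f 9da08f 9d9f8f 999b8a 9b9d8d 9b9e8d 9fa191
[553.08358585  39.1738463  258.50678217] [-11.21403596  -0.78890871   0.08472891] 14.05
```

```bash
cat >> fit.py <<'E'
p=f.x
from scipy.optimize import minimize_scalar, brentq
def th_row(row,y,off=True):  # top-camera row -> angle
    return brentq(lambda a:(proj(t,W(p,rad(a,y)))+p[3:5])[1]-row,.1,1.0)
def side_pt(a,y,r=130): return proj(s,W(p,rad(a,y,r)))+p[5:7]
def th_side(u,v,y,r=None):
    g=least_squares(lambda q:side_pt(q[0],y,q[1])-(u,v),[.5,130]); return g.x
E
python3 - <<'E'
exec(open('fit.py').read().replace("print(","(lambda *a:0)("))
print('pin row->th',[round(th_row(231.4+d,-160),3) for d in(-.5,0,.5)],'head',[round(th_row(230.5+d,-176),3) for d in(-.5,0,.5)])
print('line on lid row 231 u385 (y~-145)',round(th_row(231.2,-140),3))
print('shank(300.5,187.8) y-163..-170',[np.round(th_side(300.5,187.8,y),3) for y in(-160,-165,-170)])
print('yellow top end (298.7,183.6) y-172',np.round(th_side(298.7,183.6,-172),3),'yel centroid',np.round(th_side(299,185.4,-172),3))
print('pin side (303,190) y-160',np.round(th_side(303,190,-160),3))
print('disc centre for .45,.5,.55 at y-172:',[np.round(side_pt(a,-172),1) for a in(.45,.5,.55)], 'axis at -165', [np.round(side_pt(a,-165),1) for a in(.45,.5,.55)])
print('slot edges r=124,136 th.5 y-165',side_pt(.5,-165,124),side_pt(.5,-165,136))
E
```

```text
pin row->th [0.461, 0.445, 0.429] head [0.483, 0.468, 0.453]
line on lid row 231 u385 (y~-145) 0.458
shank(300.5,187.8) y-163..-170 [array([  0.547, 130.726]), array([  0.52 , 130.549]), array([  0.492, 130.473])]
yellow top end (298.7,183.6) y-172 [  0.592 133.925] yel centroid [  0.553 131.278]
pin side (303,190) y-160 [  0.465 132.495]
disc centre for .45,.5,.55 at y-172: [array([301. , 188.9]), array([299.9, 187.3]), array([298.7, 185.8])] axis at -165 [array([301.9, 190.1]), array([300.8, 188.5]), array([299.6, 187. ])]
slot edges r=124,136 th.5 y-165 [299.02208727 189.85499243] [302.59119744 187.20854716]
```

Run:
```python
exec(open('fit.py').read().replace("print(","(lambda *a:0)("))
im=cv2.imread('pics/side0.png')[:,:,::-1]
for v in range(180,206): print(v,' '.join('%02x%02x%02x'%tuple(im[v,u]) for u in range(293,312)))
def onlid(th,r,y,n): 
    return W(p,(120-r*np.cos(th)+n*np.sin(th),y,136+r*np.sin(th)+n*np.cos(th)))
for th in(.40,.44,.48): print(th,'line@edge',proj(s,onlid(th,130,-156,3))+p[5:7],'line inner y-136',proj(s,onlid(th,130,-136,3))+p[5:7],'pin end -164',proj(s,onlid(th,130,-164,0))+p[5:7], 'top line y-146',proj(t,onlid(th,130,-146,3))+p[3:5],'top pin',proj(t,onlid(th,130,-160,0))+p[3:5])
```

```text
180 6a6969 6d6b6b 928f88 999691 8b8987 817e80 827f81 828082 838082 8a8887 bdbaab dfddc7 dddcc5 dedcc5 dddbc3 dcdac3 cfcdbc c9c9b9 c9c8b9
181 6f6e6d 87867f c8c6b2 cbc6b5 aeaba0 918f8c 838082 827f81 807f7f 838180 8c8a88 cec9b7 c9cbba cbcbbb c1c1b3 b9b9ac 8f989b 6e7e8e 69798a
182 7b7977 bcb8a6 dcd9c2 dbd7bf d8d4be bab7a9 7d7d81 828081 828081 848182 858384 8f8f8d 7a8895 6b7b8b 405775 1d3b65 1e3c66 1f3a62 1a365d
183 888783 c8c5b3 cac9b9 bebeb1 bbbaaa c1bda2 9b8e6c 8a867b 827f81 838082 828180 7f7e80 6a6e78 324564 1b365c 1b365d 1a385d 1b385e 1c365d
184 848281 848384 8b9094 4d617c 69685d ac993c ddbb2b b59f5e 88847a 817f80 828082 838282 7f7e80 5d6573 314463 1b365d 17355c 1c375e 1c365e
185 817f80 818081 7e7c7e 626467 a8922b d7b41e e1c021 d7b42d 8d8466 838081 828181 828081 838282 7e7d7f 5d6573 1a355d 19355c 1c385d 193458
186 838082 828080 807e80 838078 aa9444 d1af1f c6a828 9c852e 66614c 757474 827f80 807f7e 828081 837f82 7c7a7e 32425d 1e3250 1e314f 1f2f41
187 828081 807e80 827f80 837f7e 92886b b89d3e 675b30 3a3b3b 373639 4c4c4c 787678 838081 838080 828081 7f7d7f 5d6065 22221f 212020 212121
188 
[... 2384 characters left out ...]
 676665 838281 817f80 838081 7c797c 414c59 848481 8c8c85 7e7c79 838080 828081
0.4 line@edge [303.65097273 192.60053009] line inner y-136 [306.24760192 196.20543194] pin end -164 [303.07128658 191.95434817] top line y-146 [384.6677614  232.24352523] top pin [390.47716045 232.79130454]
0.44 line@edge [302.80601262 191.29263911] line inner y-136 [305.39985175 194.89232316] pin end -164 [302.26654093 190.62761483] top line y-146 [384.78616299 230.97369361] top pin [390.61730827 231.56752132]
0.48 line@edge [301.89413217 190.02366021] line inner y-136 [304.48451947 193.61846401] pin end -164 [301.3945975  189.33832005] top line y-146 [384.89950829 229.62509636] top pin [390.75216861 230.26405882]
```

The estimates so far: the lid is now at about 0.442 rad (top-view line 0.444, pin 0.445, depth 0.433, tool x 0.438). The screw is at about 0.474 (top view 0.470, shank in side view 0.48). The lid needs about +0.032 rad more.

Request:
servo_tool:
  rows:
    - [[0,0.004,-0.005],[0,0,0],0.05]
    - [[0,0.008,-0.011],[0,0,0],0.05]
    - [[0,0.008,-0.011],[0,0,0],0.05]
    - [[0,0.008,-0.011],[0,0,0],0.05]
    - [[0,0.008,-0.011],[0,0,0],0.05]
  grip_force: 80

```text
time: 14.55
tool_pos: [557.0, 39.3, 263.7]
orientation: [0.698, 0.716, -0.003, -0.003]
wrist_force: [-10.7, -0.7, -1.7]
width: 0.112
grip_force: 78.2
```

```bash
cat > meas.py <<'E'
exec(open('fit.py').read().replace("print(","(lambda *a:0)("))
def onlid(th,r,y,n): return W(p,(120-r*np.cos(th)+n*np.sin(th),y,136+r*np.sin(th)+n*np.cos(th)))
def meas(c):
    g=c['pixels'][222:240,:,1].astype(float); th=[];rows=np.arange(222,240)
    for u in range(379,387):
        w=np.clip((g[:,u]-0x24)/(0x8a-0x24),0,1); row=(w*rows).sum()/w.sum()
        y=brentq(lambda y:(proj(t,onlid(.45,130,y,3))+p[3:5])[0]-u,-170,-100)
        th.append(brentq(lambda a:(proj(t,onlid(a,130,y,3))+p[3:5])[1]-row,.2,.8))
    G=c['pixels'][222:240,390,1].astype(int)
    return np.round([np.mean(th),np.std(th)],4),G
def depth(c):
    px=c['pixels'].astype(int); red=(px[...,0]>90)&(px[...,1]<45)&(px[...,2]<45)
    P=np.array([q for q in(pt(c,u,v) for v,u in np.argwhere(red&(c['z_map']>0))) if q[2]>142 and abs(q[1]-35)<150 and 450<q[0]<730])
    X=(P[:,0]-p[0])*np.cos(p[2])+(P[:,1]-p[1])*np.sin(p[2])
    for k in range(4):
        a=np.polyfit(X,P[:,2],1); r=P[:,2]-np.polyval(a,X); m=abs(r)<3*np.std(r); X,P=X[m],P[m]
    return -np.arctan(a[0])
old=load('top'); print('before',*meas(old))
for n in range(2):
    c=cap('top');s2=cap('side'); st=robot.read_state()
    print('now',*meas(c),'depth',depth(c),depth(s2),np.round(st['tool_pos'],1),np.round(st['wrist_force'],1),st['grip_force'],st['time'])
E
python3 meas.py
```

```text
before [0.445  0.0011] [161 157 159 163 165 167 167 163 146 147 146 102  76  72  71  72  69  88]
now [0.475  0.0006] [159 158 161 163 165 167 165 147 147 143 116  94  81  72  73  72  71  70] depth 0.4636454032726702 0.4639939182412421 [557.   39.3 263.7] [-11.6  -0.5  -0.6] 78.15736413002014 14.65
now [0.4748 0.0009] [158 158 159 164 166 167 167 146 146 144 116  97  80  72  74  75  71  69] depth 0.46380299297088956 0.46373309733780804 [557.   39.3 263.7] [-11.9  -0.1  -1. ] 78.15720319747925 14.75
```

The lid now reads 0.475 in the top view, where the screw head reads about 0.47 and the side view puts it near 0.48. Position and grip are steady, so I'll hand in.

```bash
python3 -c "
from cell import robot
print(robot.job_done())"
```

```text
the job is handed in; nothing more can be done
None
```

The glass bowl stands upright in the blue tray, and the arm is holding the lid at about 0.47 rad, with the pin in line with the thumbscrew to within about 0.01–0.02 rad by the camera measurements; the job is handed in.

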